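# Fill the pocket plate and gauge the witness blank

### The arm

A 7-joint arm with a two-finger parallel gripper is mounted at the origin on a cart in front of the work surface, level with it; the furniture and walls round the work are solid. World frame = base frame: x ahead of the robot, y to its left, z up, the work surface at z = 0. Lengths are in m, angles in rad, forces in N, time in s.
With the tool pointing down it reaches from about 0.425 to 0.975 m from the base axis. Payload 16.7 kg.
Tool frame: the origin (TCP) lies at the very end of the fingers, on their centre line; the grasp point (between the pads) lies 19 mm behind it; z points along the fingers, y is the line along which they close (so a half turn about z gives the same grasp; the last joint's range is limited). The gripper opens to 85 mm and grips with 20 to 120 N. Pads are 22 mm wide; open, the fingers measure 114 mm over their backs; the gripper's body (76 mm by 85 mm) begins 54 mm behind the grasp point. The pads swing forward as they close: fully open they stand 13 mm farther back than shut.
Start: joints at [0.967, 0.426, 0.074, 1.606, -0.034, 1.111, -0.067], TCP at [0.296, -0.606, 0.231] pointing down, gripper open.
Joint ranges: [-2.85, 2.85], [-0.5, 2.14], [-1.23, 1.37], [0.21, 2.46], [-1.02, 4.16], [0.16, 2.05], [-2.73, 2.73]. Speed limits (rad/s): [1.89, 1.89, 2.39, 2.39, 3.01, 3.01, 3.01].

### API

Orientations are given as [roll, pitch, yaw] about the fixed x, y, z axes, in that order (R = Rz(yaw) Ry(pitch) Rx(roll)).
In Python, from bench import robot gives the robot as it stands. The module is installed in compiled form; this text tells all that it offers.
- The arm moves only by the tool apply_moves, never from a script. Its argument "targets" is a list of rows, each an object with "translation": the shift along the tool's x, y, z as a fraction of full scale, a list of three; "dr": the turn, a rotation vector about the tool's x, y, z as a fraction of full scale, a list of three. In form: [{"translation": [x, y, z], "dr": [rx, ry, rz]}, ...]. A call has exactly 5 rows; each row shifts and turns the commanded pose from where the row before left it, along the tool's axes as they then stand; what a row does not reach is not made up. Full scale, the value 1, is 0.5 m for a shift and 180 degrees for a turn. A row lasts 1/8 s, in which the tool goes at most 62.5 mm and 10.7 degrees, less where a joint would pass 70% of its speed; a pose out of reach is approached as far as the arm can. A call with a number of a shift or a turn outside -1 to 1 is refused whole. A call with a gripper value outside its range is refused whole. "gripper" is the closure, from 0 (fully open) to 1 (shut), set as the call begins (left out, the last holds). The fingers move at their own pace and stop on an object; the grip force is fixed at half the most. Time passes only in rows, so rows that do not move let the fingers close, or fill a call up. It gives the time, the measured TCP pose, the force, the opening and the grip force at its end, in the units of the state.
- robot.read_state(): the state, without advancing time (a new reading comes with each control period).
- robot.grab_frame(name): name is "scene" or "top" or "wrist"; returns a dict with "frame" (420x560x3 uint8, red, green, blue), "range_z" (420x560 float32, m along the optical axis (not along the pixel's ray), 0 where there is no reading), "intrinsics" (3x3 intrinsics, pixels), "R" (3x3) and "t" (3): a world point X has camera coordinates R X + t. Camera axes: x right, y down, z forward; pixel columns grow to the right and rows downward; lengths in m; the calibration is good to about 2 mm. A picture is of the moment at which its call begins.
- robot.close_job(): hands the job in; it is judged then, once.
Trained networks look in the newest picture that a camera, given by its name, has taken for a name from the list of things; names that differ only in an ending like _2 or _b are one class to them, and where a whole thing is asked for, a point or a joint stands for the part that bears it (a point fixed in the world has none). Each returns a list of dicts, best first, with "conf" (0 to 1); they miss things now and then, are a little off and sometimes report something else, mostly with a low value. They report only what shows in the picture. A call takes as long as a camera call. They do not tell look-alikes from the thing itself.
- robot.spot_in(target, camera): "rect" ([left, top, right, bottom] in pixels, round what is visible of it).
- robot.masks_of(target, camera): "region" (420x560 bool, what is visible of it) and "rect" ([left, top, right, bottom] in pixels, round what is visible of it).
- robot.pinpoint(target, camera): "position" ([column, row] in pixels: a listed point, or the origin of a listed thing).
The state is a dict: "time_s": time; "joints": joint angles; "dq": joint speeds; "tau": joint torques, N m; "tool_pos": TCP position; "tool_rot": TCP orientation; "contact_force": force on the tool from outside, world axes, zero at the start; "wrist_torque": the same for the moment, N m; "opening": finger opening in m; "grasp_force": force on a finger pad.
Only numpy, scipy, OpenCV 4.12 (cv2) and the standard library are available. Lean on these libraries where they do the work, as an engineer would, in place of code of your own. Each camera call takes 0.05 s, during which the arm holds its last target. There are 200 camera calls.

### The job

Finish loading the pocket plate: seat the two loose glass blanks fully down in its two empty pockets, the ringed witness blank with its pen ring facing up. Then take the bridge height gauge by its head and stand it upright over the witness blank, both feet flat on the plate and its plunger on the glass inside the ring. Finish while still holding the gauge there and pressing it down lightly, with about 10 N.

Things in the scene. Friction and masses are not known exactly. Their poses are not given: they have to be found in the camera images.
- pocket_plate: aluminium plate fixed on the bench, 84 (x) x 190 (y) x 18 (z) mm, flat top, with three round blind pockets in a row along its y axis, 56 mm apart. Origin: centre of its underside, z up.
- pocket_0 (a point): centre of the mouth (level with the plate's top) of the pocket at the plate's +y end: 35.5 mm wide, 8 mm deep, rim chamfered 2 mm. It holds the seated blank from the start.
- pocket_1 (a point): the same for the middle pocket, empty at the start
- pocket_2 (a point): the same for the pocket at the plate's -y end, empty at the start
- witness_blank: loose disc of frosted glass, 32 mm across, 14 mm thick, 30 g, lying flat on the bench, told from the others by a ring drawn in pen on its upper face. Seated in a pocket it stands 6 mm proud of the plate. Origin: centre of its underside, z up out of the ringed face.
- witness_mark (a point): centre of the witness blank's ringed upper face; the ring is 13 mm across, with a dot in the middle
- plain_blank: loose disc of the same size and glass without a ring, lying flat on the bench. Origin: centre of its underside.
- seated_blank: third disc of the same size, without a ring, already seated in pocket_0. Origin: centre of its underside.
- height_gauge: digital bridge gauge, 300 g, standing on a fixed steel setting plate (16 mm high, 60 x 110). Origin: between its feet at sole level; z up, y along the bridge. Bridge 68 (y) x 22 (x) x 22 mm; feet 12 mm long (y) at its ends; arch between them 44 wide, 10 high, spans a proud blank. Head on a stem, z = 40 to 94 mm, 22 thick (x), 40 across (y): grip across y. Spindle up to 115 mm.
- gauge_foot (a point): the gauge's origin: sole level, straight below the head, on the plunger's axis. With the bridge set across the plate (its y along the plate's x) both feet are on the plate and clear of the neighbouring blanks.
- plunger (a joint): gauge reading, m: height of the plunger's tip (4 mm thick) above the soles. -0.005 hanging free, 0 on a flat face, about 0.0055 when the feet stand on the plate and the tip on a seated blank, 0.009 at its stop. Its spring pushes with 0.4 N hanging free and 0.95 N at 0.0055.
Things that resemble listed ones, but are neither listed nor needed, are in the scene too. Leave any black look-alike of the plain_blank alone.

How it is judged:
By the outcome, as a careful person would: the job done as asked, in the order asked, and still so for the second after the job is handed in, while the arm keeps its last pose, push and grip.
It also fails if it takes over 58 s, if anything falls off the work surface, if the arm or the gripper's body presses on something with over 40 N, if the wrist force passes 120 N, or if a joint passes its speed limit or range.

## Working session

There is one attempt and no reset: what is moved stays moved. The work goes in short steps, Python scripts to look and compute and a tool call to move; the robot and the scene stay as the last step left them, time stands still between calls to the robot, and variables do not carry over. Pictures are saved under pics/ and viewed, at most 10 in all, crops included, and the job is handed in when it is done.

Besides the shell and the picture viewer there is one more tool, called after "Request:" in YAML: its name, and indented under it one key for each argument. apply_moves: Moves the arm, as the interface text tells. Shift numbers are shares of 0.5 m and turn numbers shares of 180 degrees, none past 1 either way. Its arguments: {"type":"object","properties":{"targets":{"type":"array"},"gripper":{"type":"number"}},"required":["targets"]}

```bash
mkdir -p pics
cat > h.py <<'E'
import numpy as np, cv2
from bench import robot
def world(f,px,z=None):
    K,R,t=np.array(f["intrinsics"]),np.array(f["R"]),np.array(f["t"])
    u,v=px
    ray=np.linalg.inv(K)@[u,v,1]
    if z is None:
        d=f["range_z"][int(round(v)),int(round(u))]; return R.T@(ray*d-t)
    c=-R.T@t; w=R.T@ray
    return c+w*(z-c[2])/w[2]
def proj(f,X):
    p=np.array(f["intrinsics"])@(np.array(f["R"])@X+np.array(f["t"])); return p[:2]/p[2]
def save(name,im): cv2.imwrite("pics/"+name,im[:,:,::-1])
E
python3 - <<'E'
from h import *
np.set_printoptions(precision=4,suppress=True)
s=robot.read_state(); print(s)
for c in ("scene","top"):
    f=robot.grab_frame(c); save(c+"0.png",f["frame"])
    print(c, -np.array(f["R"]).T@f["t"], f["R"])
    for n in ("pocket_plate","witness_blank","plain_blank","height_gauge"):
        for d in robot.spot_in(n,c)[:6]:
            r=d["rect"]; ctr=((r[0]+r[2])/2,(r[1]+r[3])/2); print(n,np.round(r),round(d["conf"],2),world(f,ctr))
    for n in ("pocket_0","pocket_1","pocket_2","witness_mark","gauge_foot"):
        for d in robot.pinpoint(n,c)[:4]: print(n,np.round(d["position"],1),round(d["conf"],2),world(f,d["position"]))
E
```

```text
{'time_s': 0.0, 'joints': array([ 0.9665,  0.4267,  0.0738,  1.6066, -0.0341,  1.1108, -0.0671]), 'dq': array([-0.001 , -0.0007,  0.001 ,  0.0007,  0.0013,  0.0013,  0.0004]), 'tau': array([ -0.0005, -94.9837,   3.7609, -46.3514,   0.0193,   0.0101,
         0.0001]), 'tool_pos': array([ 0.2963, -0.6061,  0.2306]), 'tool_rot': array([-3.1404,  0.0001,  0.4547]), 'contact_force': array([ 0.1198,  0.4388, -0.2746]), 'wrist_torque': array([-0.0541, -0.0425, -0.0248]), 'grasp_force': 0.0, 'opening': 0.08554133705605393}
scene [0.107  0.5326 0.5367] [[-0.8086 -0.5881 -0.0152]
 [-0.3312  0.4765 -0.8144]
 [ 0.4862 -0.6535 -0.5801]]
pocket_plate [250. 193. 341. 250.] 0.76 [ 0.4813 -0.017   0.0196]
witness_blank [240. 291. 255. 308.] 0.83 [0.4285 0.208  0.0149]
plain_blank [175. 265. 198. 281.] 0.66 [0.565  0.225  0.0138]
plain_blank [189. 237. 203. 250.] 0.64 [0.6136 0.1544 0.0125]
height_gauge [327. 125. 342. 168.] 0.94 [ 0.5371 -0.277   0.0763]
pocket_0 [295.7 214.6] 0.82 [ 0.5009 -0.0462  0.0121]
pocket_0 [280.4 225.1] 0.68 [0.4972 0.0172 0.0246]
pocket_0 [312.2 205.7] 0.6 [ 0.4884 -0.096
[... 588 characters left out ...]
6 [ 0.4951 -0.0335  0.0128]
plain_blank [193. 153. 210. 165.] 0.57 [0.6179 0.1533 0.0146]
plain_blank [166. 170. 178. 187.] 0.52 [0.568  0.2257 0.0152]
height_gauge [367. 183. 400. 203.] 0.76 [ 0.5273 -0.2812  0.1075]
pocket_0 [298.6 211.7] 0.68 [ 0.489  -0.0928  0.0099]
pocket_0 [253.6 204. ] 0.57 [0.5056 0.0196 0.0231]
pocket_1 [298.6 211.7] 0.68 [ 0.489  -0.0928  0.0099]
pocket_1 [253.6 204. ] 0.57 [0.5056 0.0196 0.0231]
pocket_2 [298.6 211.7] 0.68 [ 0.489  -0.0928  0.0099]
pocket_2 [253.6 204. ] 0.57 [0.5056 0.0196 0.0231]
witness_mark [175.2 230.6] 0.66 [0.4372 0.2141 0.0142]
witness_mark [276.7 209.6] 0.4 [ 0.4932 -0.0379  0.0131]
gauge_foot [382.6 191.7] 0.62 [ 0.5301 -0.2783  0.113 ]
```

Run:
```python
from h import *
a=cv2.imread("pics/top0.png"); b=cv2.imread("pics/scene0.png")
cv2.imwrite("pics/top0c.png",cv2.resize(a[120:270,130:430],(800,400),interpolation=cv2.INTER_CUBIC))
cv2.imwrite("pics/scene0c.png",cv2.resize(b[100:350,130:430],(720,600),interpolation=cv2.INTER_CUBIC))
```

```text
(no output)
```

View pics/top0c.png

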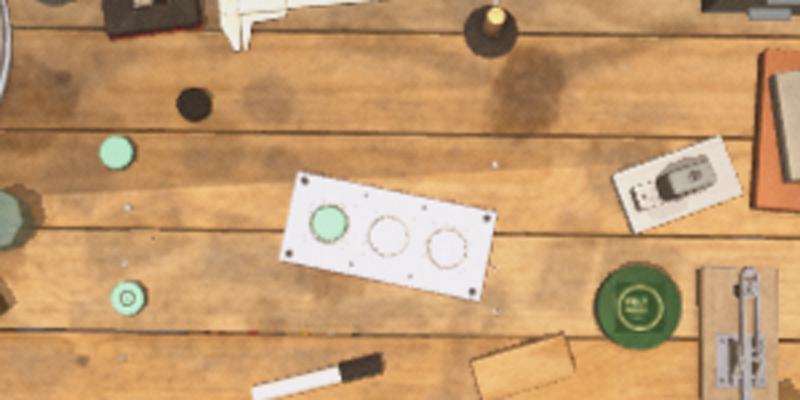

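View pics/scene0c.png

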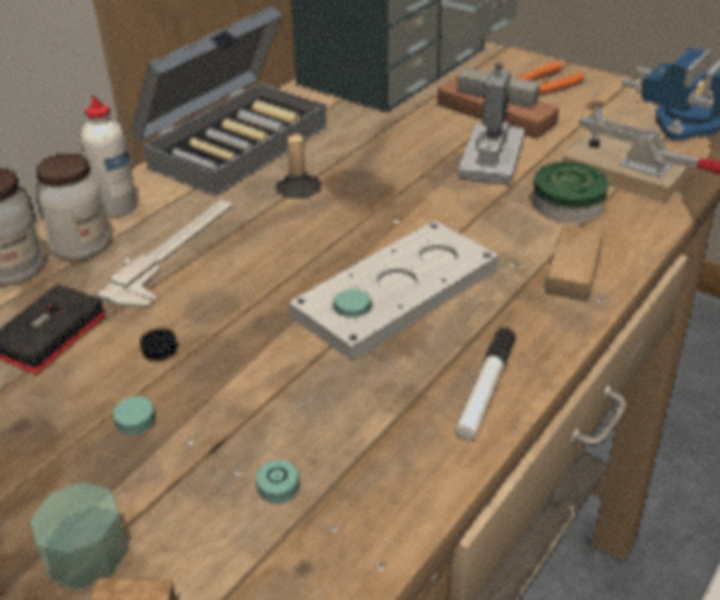

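Candidates (top px): ringed disc (178,232) is the witness. Unringed discs are green at (174,177), which is the plain blank, black at (203,159), a decoy, and seated in the plate at (253,204). The gauge stands on its setting plate at (382,190), not to be confused with the clamp at (410,250). The empty pockets are at (276,208) and (298,212). I'll move over the witness and check with a close crop.

Request:
apply_moves:
  targets:
    - {"translation":[0.084,-0.072,0],"dr":[0,0,0]}
    - {"translation":[0.084,-0.072,0],"dr":[0,0,0]}
    - {"translation":[0.084,-0.072,0],"dr":[0,0,0]}
    - {"translation":[0.084,-0.072,0],"dr":[0,0,0]}
    - {"translation":[0.084,-0.072,0],"dr":[0,0,0]}
  gripper: 0

```text
time_s: 1.62
tool_pos: [0.4066, -0.3508, 0.2316]
tool_rot: [3.141, -0.0, 0.455]
contact_force: [0.3, 0.4, 0.4]
opening: 0.0858
grasp_force: 0.0
```

Request:
apply_moves:
  targets:
    - {"translation":[0.084,-0.072,0],"dr":[0,0,0]}
    - {"translation":[0.084,-0.072,0],"dr":[0,0,0]}
    - {"translation":[0.048,-0.105,0],"dr":[0,0,0]}
    - {"translation":[0.048,-0.105,0],"dr":[0,0,0]}
    - {"translation":[0.048,-0.105,0],"dr":[0,0,0]}

```text
time_s: 2.25
tool_pos: [0.4452, -0.076, 0.2316]
tool_rot: [3.141, -0.001, 0.455]
contact_force: [1.5, -0.6, 0.3]
opening: 0.0853
grasp_force: 0.0
```

Request:
apply_moves:
  targets:
    - {"translation":[0.048,-0.105,0],"dr":[0,0,0]}
    - {"translation":[0.048,-0.105,0],"dr":[0,0,0]}
    - {"translation":[0.048,-0.105,0],"dr":[0,0,0]}
    - {"translation":[0.048,-0.105,0],"dr":[0,0,0]}
    - {"translation":[0.048,-0.105,0],"dr":[0,0,0]}

```text
time_s: 2.88
tool_pos: [0.4378, 0.2126, 0.2317]
tool_rot: [3.141, -0.001, 0.454]
contact_force: [1.0, -0.1, -0.3]
opening: 0.0853
grasp_force: 0.0
```

Request:
apply_moves:
  targets:
    - {"translation":[0,0,0],"dr":[0,0,-0.059]}
    - {"translation":[0,0,0],"dr":[0,0,-0.059]}
    - {"translation":[0,0,0],"dr":[0,0,-0.059]}
    - {"translation":[0,0,0],"dr":[0,0,-0.059]}
    - {"translation":[0,0,0],"dr":[0,0,-0.059]}

```text
time_s: 3.5
tool_pos: [0.438, 0.2108, 0.2315]
tool_rot: [3.141, -0.0, 1.388]
contact_force: [-0.3, -0.1, 0.6]
opening: 0.0853
grasp_force: 0.0
```

```bash
cat >> h.py <<'E'
np.set_printoptions(precision=4,suppress=True)
def discs(f,z,seg=None):
    """green disc tops at height z: world centre, by colour"""
    hsv=cv2.cvtColor(f["frame"],cv2.COLOR_RGB2HSV)
    m=cv2.inRange(hsv,(50,45,60),(95,255,255))
    m=cv2.morphologyEx(m,cv2.MORPH_CLOSE,np.ones((9,9)))
    out=[]
    for c in cv2.findContours(m,cv2.RETR_EXTERNAL,cv2.CHAIN_APPROX_NONE)[0]:
        if cv2.contourArea(c)<300: continue
        p=np.array([world(f,q[0],z)[:2] for q in c])
        (x,y),r=cv2.minEnclosingCircle(p.astype(np.float32)); out.append((round(x,4),round(y,4),round(r,4),[int(v) for v in c.mean(0)[0]]))
    return out
E
python3 - <<'E'
from h import *
f=robot.grab_frame("wrist"); save("w1.png",f["frame"])
print(-np.array(f["R"]).T@f["t"]); print(discs(f,0.014))
for n in("witness_blank","plain_blank"):
    for d in robot.masks_of(n,"wrist"):
        m=d["region"]; vu=np.argwhere(m); X=np.array([world(f,(u,v)) for v,u in vu[::5]])
        t=X[abs(X[:,2]-.014)<.004]; print(n,d["rect"],d["conf"],len(t)); 
        if len(t)>20: print(cv2.minEnclosingCircle(t[:,:2].astype(np.float32)),t.mean(0))
for d in robot.pinpoint("witness_mark","wrist"): print(d, world(f,d["position"],.014))
E
```

```text
[0.451  0.2779 0.3744]
[(0.5082, 0.0168, 0.0184, [361, 319]), (0.4359, 0.2091, 0.0157, [275, 180]), (0.5708, 0.2236, 0.0167, [398, 143])]
witness_blank [262.8, 169.3, 289.5, 194.4] 0.96 128
((0.4348992705345154, 0.20825980603694916), 0.015827471390366554) [0.4348 0.2089 0.0143]
plain_blank [429.9, 183.7, 464.1, 213.7] 0.96 125
((0.6195118427276611, 0.15142565965652466), 0.01646861433982849) [0.6186 0.1527 0.0143]
plain_blank [383.8, 129.0, 414.5, 160.8] 0.67 137
((0.5718185901641846, 0.22252054512500763), 0.015862442553043365) [0.5718 0.2233 0.0142]
{'position': [278.0, 183.4], 'conf': 0.76} [0.4378 0.205  0.014 ]
{'position': [359.9, 358.3], 'conf': 0.32} [ 0.4994 -0.0388  0.014 ]
```

View pics/w1.png

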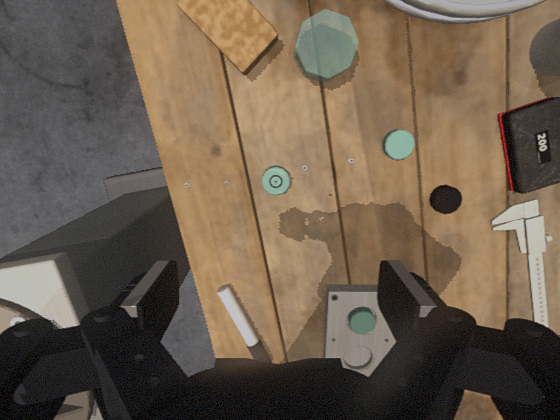

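The wrist picture shows the ringed disc at (276,181), the plain green one at (399,144) and the black decoy at (446,199). I'll grasp the witness.

Request:
apply_moves:
  targets:
    - {"translation":[-0.0044,-0.004,0.11],"dr":[0,0,0]}
    - {"translation":[0,0,0.11],"dr":[0,0,0]}
    - {"translation":[0,0,0.11],"dr":[0,0,0]}
    - {"translation":[0,0,0.1],"dr":[0,0,0]}
    - {"translation":[0,0,0.025],"dr":[0,0,0]}
  gripper: 0.35

```text
time_s: 4.32
tool_pos: [0.434, 0.2085, 0.0016]
tool_rot: [-3.138, 0.002, 1.379]
contact_force: [-0.3, 0.3, 0.6]
opening: 0.0555
grasp_force: 0.0
```

Request:
apply_moves:
  targets:
    - {"translation":[0,0,0],"dr":[0,0,0]}
    - {"translation":[0,0,0],"dr":[0,0,0]}
    - {"translation":[0,0,0],"dr":[0,0,0]}
    - {"translation":[0,0,0],"dr":[0,0,0]}
    - {"translation":[0,0,0],"dr":[0,0,0]}
  gripper: 1

```text
time_s: 4.95
tool_pos: [0.4367, 0.2094, 0.0053]
tool_rot: [3.139, -0.001, 1.381]
contact_force: [-1.2, -1.4, 13.9]
opening: 0.0288
grasp_force: 60.6
```

Run:
```python
from h import *
s=robot.read_state(); print(s["time_s"],s["tool_pos"],s["opening"],s["grasp_force"],s["contact_force"])
f=robot.grab_frame("wrist"); save("w2.png",f["frame"])
print(discs(f,.014))
# refine plate from the top camera: bright low-saturation quad
g=robot.grab_frame("top"); 
hsv=cv2.cvtColor(g["frame"],cv2.COLOR_RGB2HSV)
m=cv2.inRange(hsv,(0,0,150),(180,45,255)); m=cv2.morphologyEx(m,cv2.MORPH_OPEN,np.ones((3,3)))
for c in cv2.findContours(m,cv2.RETR_EXTERNAL,cv2.CHAIN_APPROX_NONE)[0]:
    if cv2.contourArea(c)>1500:
        p=np.array([world(g,q[0],.018)[:2] for q in c]).astype(np.float32); print(c.mean(0),cv2.minAreaRect(p))
print(discs(g,.024))
for d in robot.pinpoint("pocket_1","top"): print(d["position"],d["conf"],world(g,d["position"],.018))
```

```text
4.95 [0.4367 0.2094 0.0053] 0.028784596242715746 60.5631422996521 [-1.2151 -1.3869 13.9266]
[(0.4377, 0.2106, 0.0175, [277, 270]), (0.5582, 0.2281, 0.0129, [550, 182])]
[[275.128  207.5972]] ((0.4977204203605652, -0.03370942175388336), (0.18625609576702118, 0.08356153964996338), 78.98818969726562)
[[ 54.4954 130.0891]] ((0.6761082410812378, 0.49147167801856995), (0.3097941279411316, 0.3154982030391693), 87.20128631591797)
[(0.4336, -0.2658, 0.0366, [371, 234]), (0.8514, -0.5157, 0.1601, [467, 71])]
[294.9, 213.9] 0.88 [ 0.4828 -0.0832  0.018 ]
[248.9, 201.4] 0.74 [0.5124 0.0317 0.018 ]
[381.5, 192.1] 0.62 [ 0.5402 -0.2984  0.018 ]
[277.7, 207.6] 0.58 [ 0.4979 -0.0403  0.018 ]
[379.6, 195.1] 0.3 [ 0.5326 -0.2936  0.018 ]
```

View pics/w2.png

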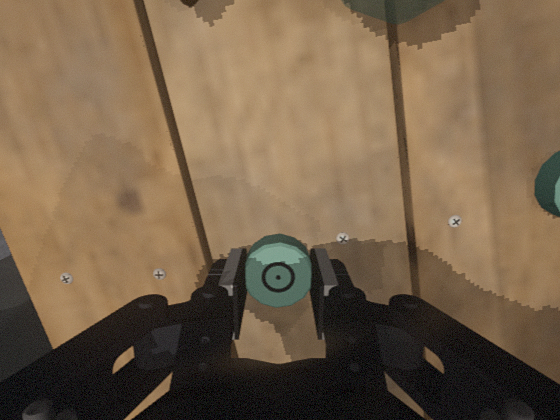

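The witness is held between the pads at (278,275), ring up. I'll lift it and check how it sits in the fingers.

Request:
apply_moves:
  targets:
    - {"translation":[0,0,-0.01],"dr":[0,0,0]}
    - {"translation":[0,0,-0.04],"dr":[0,0,0]}
    - {"translation":[0,0,-0.07],"dr":[0,0,0]}
    - {"translation":[0,0,-0.07],"dr":[0,0,0]}
    - {"translation":[0,0,0],"dr":[0,0,0]}

```text
time_s: 5.72
tool_pos: [0.437, 0.2096, 0.1016]
tool_rot: [3.137, -0.002, 1.381]
contact_force: [0.6, -0.9, -0.9]
opening: 0.0285
grasp_force: 59.3
```

```bash
cat >> h.py <<'E'
from scipy.spatial.transform import Rotation as Ro
def toolcloud(f,s,box):
    """points (tool frame) of a pixel box, with pixels"""
    u0,v0,u1,v1=box; K=np.array(f["intrinsics"])
    v,u=np.mgrid[v0:v1,u0:u1]; d=f["range_z"][v0:v1,u0:u1]
    c=np.stack([(u-K[0,2])/K[0,0]*d,(v-K[1,2])/K[1,1]*d,d],-1).reshape(-1,3)
    X=(c-np.array(f["t"]))@np.array(f["R"])
    return (X-s["tool_pos"])@Ro.from_euler("xyz",s["tool_rot"]).as_matrix(), f["frame"][v0:v1,u0:u1].reshape(-1,3)
E
python3 - <<'E'
from h import *
s=robot.read_state(); print(s["time_s"],s["tool_pos"],s["tool_rot"],s["opening"],s["grasp_force"],s["contact_force"])
f=robot.grab_frame("wrist"); save("w3.png",f["frame"])
P,C=toolcloud(f,s,(225,225,340,340))
hsv=cv2.cvtColor(C[None],cv2.COLOR_RGB2HSV)[0].astype(int)
g=(hsv[:,0]>50)&(hsv[:,0]<95)&(hsv[:,1]>45)&(P[:,2]<.03)
D=P[g]; print("disc pts",len(D),D.min(0),D.max(0))
zt=np.percentile(D[:,2],10); T=D[abs(D[:,2]-np.median(D[:,2]))<.004]
A=np.c_[T[:,:2],np.ones(len(T))]; k=np.linalg.lstsq(A,T[:,2],rcond=None)[0]; print("top plane",k, cv2.minEnclosingCircle(T[:,:2].astype(np.float32)))
F=P[(~g)&(P[:,2]<.03)&(abs(P[:,0])<.02)&(abs(P[:,1])<.04)]
print("finger pts", len(F), np.percentile(F[:,2],[50,90,97,99,100]))
E
```

```text
5.725 [0.437  0.2096 0.1016] [ 3.1374 -0.0024  1.3808] 0.02852477341653551 59.30690824985504 [ 0.6006 -0.8713 -0.8587]
disc pts 3293 [-0.0163 -0.0155 -0.1429] [0.0684 0.0244 0.0034]
top plane [ 0.0209  0.0004 -0.0088] ((-0.0011849510483443737, 0.00048087071627378464), 0.016524605453014374)
finger pts 4862 [-0.0309 -0.0082 -0.0015  0.0023  0.0047]
```

Held well: disc top 8.8 mm above the TCP, 1 mm off centre. Next I'll view the plate from behind.

Request:
apply_moves:
  targets:
    - {"translation":[-0.0915,0.027,-0.03],"dr":[0,0,0]}
    - {"translation":[-0.0915,0.027,-0.03],"dr":[0,0,0]}
    - {"translation":[-0.0915,0.027,-0.03],"dr":[0,0,0]}
    - {"translation":[-0.0915,0.027,-0.03],"dr":[0,0,0]}
    - {"translation":[-0.0915,0.027,-0.03],"dr":[0,0,0]}

```text
time_s: 6.4
tool_pos: [0.4583, -0.0301, 0.1737]
tool_rot: [-3.141, 0.0, 1.381]
contact_force: [0.1, 0.4, 0.5]
opening: 0.0286
grasp_force: 59.3
```

Request:
apply_moves:
  targets:
    - {"translation":[-0.0915,0.027,-0.03],"dr":[0,0,0]}
    - {"translation":[-0.0915,0.027,-0.02],"dr":[0,0,0]}
    - {"translation":[-0.0915,0.027,0],"dr":[0,0,0]}
    - {"translation":[0,0,0],"dr":[0,0,0]}
    - {"translation":[0,0,0],"dr":[0,0,0]}

```text
time_s: 7.02
tool_pos: [0.4723, -0.1704, 0.198]
tool_rot: [-3.14, -0.0, 1.381]
contact_force: [-0.6, 0.2, -0.9]
opening: 0.0289
grasp_force: 59.3
```

Run:
```python
from h import *
s=robot.read_state(); print(s["time_s"],s["tool_pos"],s["tool_rot"])
f=robot.grab_frame("wrist"); save("w4.png",f["frame"])
print(-np.array(f["R"]).T@f["t"])
for d in robot.pinpoint("pocket_1","wrist"): print("p",np.round(d["position"]),d["conf"],world(f,d["position"],.018))
print(discs(f,.024))
print("depth-z of plate at pockets/edges")
# plate top by depth -> mask -> pockets as holes
K=np.array(f["intrinsics"]);v,u=np.mgrid[0:420,0:560];d=f["range_z"]
X=(np.stack([(u-K[0,2])/K[0,0]*d,(v-K[1,2])/K[1,1]*d,d],-1).reshape(-1,3)-np.array(f["t"]))@np.array(f["R"])
X=X.reshape(420,560,3)
inb=(abs(X[...,0]-.497)<.08)&(abs(X[...,1]+.034)<.12)
print(np.histogram(X[inb][:,2],bins=np.arange(0,.04,.002)))
m=(inb&(X[...,2]>.0145)&(X[...,2]<.0215)).astype(np.uint8)
m=cv2.morphologyEx(m,cv2.MORPH_OPEN,np.ones((3,3)))
cs,h=cv2.findContours(m,cv2.RETR_CCOMP,cv2.CHAIN_APPROX_NONE)
for i,c in enumerate(cs):
    if cv2.contourArea(c)>150:
        p=np.array([world(f,q[0],.018)[:2] for q in c]).astype(np.float32)
        print("hole" if h[0,i,3]>=0 else "outer",c.mean(0)[0],cv2.minAreaRect(p),cv2.minEnclosingCircle(p))
```

```text
7.025 [ 0.4723 -0.1704  0.198 ] [-3.1402 -0.0005  1.3813]
[ 0.486  -0.1035  0.341 ]
p [277.  25.] 0.85 [ 0.4987 -0.0308  0.018 ]
p [272.  99.] 0.69 [ 0.483  -0.0901  0.018 ]
[(0.4445, -0.2636, 0.0518, [273, 275])]
depth-z of plate at pockets/edges
(array([8800,  161,    0,    2,  824, 1629,   92,  113, 3722, 6668,  147,
          0,    0,    0,    0,    0,    0,    0,    0]), array([0.   , 0.002, 0.004, 0.006, 0.008, 0.01 , 0.012, 0.014, 0.016,
       0.018, 0.02 , 0.022, 0.024, 0.026, 0.028, 0.03 , 0.032, 0.034,
       0.036, 0.038]))
outer [275.5197  69.9834] ((0.4894900918006897, -0.06947794556617737), (0.11860106140375137, 0.08407801389694214), 79.04631042480469) ((0.48956331610679626, -0.06949210911989212), 0.07271324843168259)
hole [277.016  97.832] ((0.4854542315006256, -0.08950559049844742), (0.03557804971933365, 0.036189936101436615), 34.8565559387207) ((0.4870118796825409, -0.09008768200874329), 0.019953588023781776)
hole [275.1301  30.7886] ((0.49666082859039307, -0.03518995642662048), (0.035808369517326355, 0.03616572543978691), 36.28107452392578) ((0.49641555547714233, -0.03472641482949257), 0.01879054494202137)
```

View pics/w4.png

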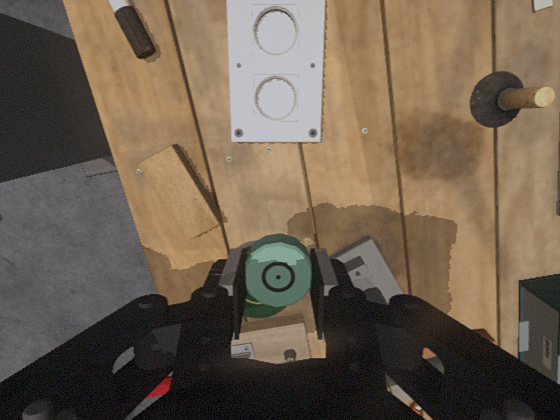

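Wrist view: the empty pockets are at (277,98), which is pocket_2, and (275,31), which is pocket_1. The witness is held at (278,275), ring up. I'll lower it to pocket_2.

Request:
apply_moves:
  targets:
    - {"translation":[0.0835,-0.0025,0],"dr":[0,0,0]}
    - {"translation":[0.0835,-0.0025,0.08],"dr":[0,0,0]}
    - {"translation":[0,0,0.11],"dr":[0,0,0]}
    - {"translation":[0,0,0.11],"dr":[0,0,0]}
    - {"translation":[0,0,0.04],"dr":[0,0,0]}

```text
time_s: 7.75
tool_pos: [0.4842, -0.0867, 0.026]
tool_rot: [-3.138, -0.0, 1.384]
contact_force: [0.6, 0.1, 0.5]
opening: 0.0286
grasp_force: 59.4
```

Request:
apply_moves:
  targets:
    - {"translation":[0,0,0],"dr":[0,0,0]}
    - {"translation":[0,0,0.004],"dr":[0,0,0]}
    - {"translation":[0,0,0.004],"dr":[0,0,0]}
    - {"translation":[0,0,0.004],"dr":[0,0,0]}
    - {"translation":[0,0,0],"dr":[0,0,0]}

```text
time_s: 8.38
tool_pos: [0.4861, -0.0884, 0.0231]
tool_rot: [3.141, 0.0, 1.381]
contact_force: [0.3, -0.1, 0.9]
opening: 0.0289
grasp_force: 59.4
```

Request:
apply_moves:
  targets:
    - {"translation":[0,0.001,0.003],"dr":[0,0,0]}
    - {"translation":[0,0,0.003],"dr":[0,0,0]}
    - {"translation":[0,0,0],"dr":[0,0,0]}
    - {"translation":[0,0,0],"dr":[0,0,0]}
    - {"translation":[0,0,0],"dr":[0,0,0]}

```text
time_s: 9.0
tool_pos: [0.4865, -0.0883, 0.0198]
tool_rot: [-3.142, -0.0, 1.381]
contact_force: [0.5, -0.3, -0.6]
opening: 0.0287
grasp_force: 59.4
```

Request:
apply_moves:
  targets:
    - {"translation":[0,0,0.003],"dr":[0,0,0]}
    - {"translation":[0,0,0],"dr":[0,0,0]}
    - {"translation":[0,0,0],"dr":[0,0,0]}
    - {"translation":[0,0,0],"dr":[0,0,0]}
    - {"translation":[0,0,0],"dr":[0,0,0]}

```text
time_s: 9.62
tool_pos: [0.4865, -0.0884, 0.0184]
tool_rot: [3.142, -0.0, 1.382]
contact_force: [-0.3, 1.3, 0.2]
opening: 0.0285
grasp_force: 59.4
```

Request:
apply_moves:
  targets:
    - {"translation":[0,0,0],"dr":[0,0,0]}
    - {"translation":[0,0,0],"dr":[0,0,0]}
    - {"translation":[0,0,0],"dr":[0,0,0]}
    - {"translation":[0,0,-0.05],"dr":[0,0,0]}
    - {"translation":[0,0,-0.05],"dr":[0,0,0]}
  gripper: 0.3

```text
time_s: 10.25
tool_pos: [0.4863, -0.0882, 0.0688]
tool_rot: [-3.141, -0.0, 1.382]
contact_force: [0.4, -0.6, -0.2]
opening: 0.0595
grasp_force: 0.0
```

Request:
apply_moves:
  targets:
    - {"translation":[-0.03,0,-0.1],"dr":[0,0,0]}
    - {"translation":[-0.03,0,-0.1],"dr":[0,0,0]}
    - {"translation":[-0.08,0,-0.05],"dr":[0,0,0]}
    - {"translation":[0,0,0],"dr":[0,0,0]}
    - {"translation":[0,0,0],"dr":[0,0,0]}

```text
time_s: 10.88
tool_pos: [0.4731, -0.1569, 0.193]
tool_rot: [-3.141, -0.0, 1.381]
contact_force: [0.9, 0.5, 0.3]
opening: 0.0597
grasp_force: 0.0
```

```bash
cat >> h.py <<'E'
def cloud(f):
    K=np.array(f["intrinsics"]);v,u=np.mgrid[0:420,0:560];d=f["range_z"]
    return ((np.stack([(u-K[0,2])/K[0,0]*d,(v-K[1,2])/K[1,1]*d,d],-1).reshape(-1,3)-np.array(f["t"]))@np.array(f["R"])).reshape(420,560,3)
def top_at(f,xy,r=.02,zmin=.02,zmax=.045):
    X=cloud(f); m=(np.hypot(X[...,0]-xy[0],X[...,1]-xy[1])<r)&(X[...,2]>zmin)&(X[...,2]<zmax)
    P=X[m]; 
    if len(P)<30: return len(P)
    k=np.linalg.lstsq(np.c_[P[:,:2]-xy,np.ones(len(P))],P[:,2],rcond=None)[0]
    return len(P),"tilt",k[:2],"z",k[2],cv2.minEnclosingCircle(P[:,:2].astype(np.float32))
E
python3 - <<'E'
from h import *
s=robot.read_state(); print(s["time_s"],s["tool_pos"])
f=robot.grab_frame("wrist"); save("w5.png",f["frame"])
print(top_at(f,(.4856,-.0895)))
X=cloud(f); m=(abs(X[...,0]-.4856)<.04)&(abs(X[...,1]+.0895)<.03); print(np.histogram(X[m][:,2],bins=np.arange(.008,.036,.002)))
for d in robot.pinpoint("witness_mark","wrist"): print(d, world(f,d["position"],.024))
print(discs(f,.024))
E
```

```text
10.875 [ 0.4731 -0.1569  0.193 ]
(999, 'tilt', array([-0.003 ,  0.0036]), 'z', np.float64(0.02427862220194406), ((0.4860815107822418, -0.09038987755775452), 0.019481882452964783))
(array([  50,  119,   20,   31, 1549, 3057,   72,  349,  630,   13,    0,
          0,    0]), array([0.008, 0.01 , 0.012, 0.014, 0.016, 0.018, 0.02 , 0.022, 0.024,
       0.026, 0.028, 0.03 , 0.032, 0.034]))
{'position': [279.5, 113.9], 'conf': 0.79} [ 0.488  -0.0906  0.024 ]
[(0.4309, -0.2697, 0.0395, [258, 297])]
```

The witness is seated: top at 24.3 mm, no tilt. Next is the plain blank.

Request:
apply_moves:
  targets:
    - {"translation":[0.098,0.006,0],"dr":[0,0,0]}
    - {"translation":[0.098,0.006,0],"dr":[0,0,0]}
    - {"translation":[0.098,0.006,0],"dr":[0,0,0]}
    - {"translation":[0.098,0.006,0],"dr":[0,0,0]}
    - {"translation":[0.098,0.006,0],"dr":[0,0,0]}

```text
time_s: 11.6
tool_pos: [0.5339, 0.0832, 0.1926]
tool_rot: [-3.14, -0.0, 1.383]
contact_force: [0.1, -0.4, 0.8]
opening: 0.0597
grasp_force: 0.0
```

Request:
apply_moves:
  targets:
    - {"translation":[0.098,0.006,0],"dr":[0,0,0]}
    - {"translation":[0.098,0.007,0],"dr":[0,0,0]}
    - {"translation":[0.097,0.007,0],"dr":[0,0,0]}
    - {"translation":[0,0,0.1],"dr":[0,0,0]}
    - {"translation":[0,0,0],"dr":[0,0,0]}

```text
time_s: 12.22
tool_pos: [0.5688, 0.2228, 0.1396]
tool_rot: [-3.135, 0.003, 1.384]
contact_force: [-1.3, 0.2, 0.2]
opening: 0.0601
grasp_force: 0.0
```

Run:
```python
from h import *
s=robot.read_state(); print(s["tool_pos"],s["tool_rot"])
f=robot.grab_frame("wrist"); save("w6.png",f["frame"])
print(discs(f,.014), top_at(f,(.5713,.2231),.03,.01,.02))
```

```text
[0.5688 0.2228 0.1396] [-3.1352  0.0033  1.3839]
[(0.5731, 0.2241, 0.0162, [283, 195])] (1120, 'tilt', array([-0.0041, -0.0116]), 'z', np.float64(0.014221750518510668), ((0.572233259677887, 0.22314482927322388), 0.016091441735625267))
```

Request:
apply_moves:
  targets:
    - {"translation":[0.001,0.005,0.1],"dr":[0,0,0]}
    - {"translation":[0,0,0.1],"dr":[0,0,0]}
    - {"translation":[0,0,0.05],"dr":[0,0,0]}
    - {"translation":[0,0,0.018],"dr":[0,0,0]}
    - {"translation":[0,0,0],"dr":[0,0,0]}

```text
time_s: 12.9
tool_pos: [0.5748, 0.2228, 0.0105]
tool_rot: [3.141, -0.001, 1.381]
contact_force: [0.3, -0.2, -0.4]
opening: 0.0596
grasp_force: 0.0
```

Request:
apply_moves:
  targets:
    - {"translation":[0,0,0],"dr":[0,0,0]}
    - {"translation":[0,0,0],"dr":[0,0,0]}
    - {"translation":[0,0,0],"dr":[0,0,0]}
    - {"translation":[0,0,0],"dr":[0,0,0]}
    - {"translation":[0,0,0],"dr":[0,0,0]}
  gripper: 1

```text
time_s: 13.52
tool_pos: [0.575, 0.2229, 0.0112]
tool_rot: [3.14, -0.001, 1.381]
contact_force: [-2.1, -1.7, 15.0]
opening: 0.0273
grasp_force: 58.1
```

Request:
apply_moves:
  targets:
    - {"translation":[0,0,-0.01],"dr":[0,0,0]}
    - {"translation":[0,0,-0.05],"dr":[0,0,0]}
    - {"translation":[0,0,-0.1],"dr":[0,0,0]}
    - {"translation":[0,0,-0.06],"dr":[0,0,0]}
    - {"translation":[0,0,0],"dr":[0,0,0]}

```text
time_s: 14.15
tool_pos: [0.5755, 0.2233, 0.1224]
tool_rot: [3.138, -0.002, 1.381]
contact_force: [-0.3, 0.3, -0.9]
opening: 0.0268
grasp_force: 59.1
```

```bash
cat >> h.py <<'E'
def held(f,s):
    P,C=toolcloud(f,s,(225,225,340,340))
    hsv=cv2.cvtColor(C[None],cv2.COLOR_RGB2HSV)[0].astype(int)
    D=P[(hsv[:,0]>50)&(hsv[:,0]<95)&(hsv[:,1]>45)&(abs(P[:,2])<.03)&(abs(P[:,1])<.02)]
    T=D[abs(D[:,2]-np.median(D[:,2]))<.004]
    return np.linalg.lstsq(np.c_[T[:,:2],np.ones(len(T))],T[:,2],rcond=None)[0],cv2.minEnclosingCircle(T[:,:2].astype(np.float32))
E
python3 - <<'E'
from h import *
s=robot.read_state(); print(s["tool_pos"],s["tool_rot"],s["opening"])
f=robot.grab_frame("wrist"); save("w7.png",f["frame"]); print(held(f,s))
E
```

```text
[0.5755 0.2233 0.1224] [ 3.1376 -0.0022  1.3812] 0.026782459425059416
(array([ 0.0169, -0.003 , -0.0028]), ((0.0003508222580421716, 0.0004920067149214447), 0.015985721722245216))
```

Request:
apply_moves:
  targets:
    - {"translation":[-0.0895,-0.0097,0],"dr":[0,0,0]}
    - {"translation":[-0.0895,-0.0097,0],"dr":[0,0,0]}
    - {"translation":[-0.0895,-0.0097,0],"dr":[0,0,0]}
    - {"translation":[-0.0895,-0.0097,0],"dr":[0,0,0]}
    - {"translation":[-0.0895,-0.0097,0],"dr":[0,0,0]}

```text
time_s: 14.82
tool_pos: [0.507, 0.0061, 0.1185]
tool_rot: [-3.14, 0.0, 1.381]
contact_force: [0.7, -0.9, -0.8]
opening: 0.0268
grasp_force: 59.2
```

Request:
apply_moves:
  targets:
    - {"translation":[-0.0895,-0.0097,0],"dr":[0,0,0]}
    - {"translation":[0,0,0.09],"dr":[0,0,0]}
    - {"translation":[0,0,0.06],"dr":[0,0,0]}
    - {"translation":[0,0,0.018],"dr":[0,0,0]}
    - {"translation":[0,0,0],"dr":[0,0,0]}

```text
time_s: 15.45
tool_pos: [0.4947, -0.0352, 0.0351]
tool_rot: [-3.14, -0.0, 1.382]
contact_force: [0.2, -0.1, -0.5]
opening: 0.0269
grasp_force: 59.2
```

Request:
apply_moves:
  targets:
    - {"translation":[0,0.003,0.004],"dr":[0,0,0]}
    - {"translation":[0,0,0.006],"dr":[0,0,0]}
    - {"translation":[0,0,0.006],"dr":[0,0,0]}
    - {"translation":[0,0,0.005],"dr":[0,0,0]}
    - {"translation":[0,0,0],"dr":[0,0,0]}

```text
time_s: 16.08
tool_pos: [0.4963, -0.0358, 0.0247]
tool_rot: [-3.141, 0.0, 1.382]
contact_force: [-0.4, -0.5, -0.8]
opening: 0.027
grasp_force: 59.2
```

Request:
apply_moves:
  targets:
    - {"translation":[0,0,0.002],"dr":[0,0,0]}
    - {"translation":[0,0,0],"dr":[0,0,0]}
    - {"translation":[0,0,0],"dr":[0,0,0]}
    - {"translation":[0,0,-0.05],"dr":[0,0,0]}
    - {"translation":[0,0,-0.1],"dr":[0,0,0]}
  gripper: 0.3

```text
time_s: 16.7
tool_pos: [0.4953, -0.0356, 0.0984]
tool_rot: [-3.138, -0.0, 1.382]
contact_force: [-0.2, 0.8, -0.8]
opening: 0.0597
grasp_force: 0.0
```

Request:
apply_moves:
  targets:
    - {"translation":[-0.07,0,-0.1],"dr":[0,0,0]}
    - {"translation":[-0.09,0,-0.08],"dr":[0,0,0]}
    - {"translation":[-0.1,0,-0.03],"dr":[0,0,0]}
    - {"translation":[-0.1,0,-0.03],"dr":[0,0,0]}
    - {"translation":[0,0,0],"dr":[0,0,0]}
  gripper: 0

```text
time_s: 17.32
tool_pos: [0.4618, -0.2165, 0.2198]
tool_rot: [3.14, 0.001, 1.376]
contact_force: [1.2, 1.6, -0.0]
opening: 0.0853
grasp_force: 0.0
```

Run:
```python
from h import *
s=robot.read_state(); print(s["time_s"],s["tool_pos"],s["tool_rot"])
f=robot.grab_frame("wrist"); save("w8.png",f["frame"])
print(top_at(f,(.4966,-.035))); print(top_at(f,(.4856,-.0895)))
for d in robot.pinpoint("witness_mark","wrist"): print(d, world(f,d["position"],.024))
for c in ("wrist","top","scene"):
    g=robot.grab_frame(c)
    X=cloud(g); m=(abs(X[...,0]-.53)<.06)&(abs(X[...,1]+.29)<.07)
    T=m&(X[...,2]>.095)&(X[...,2]<.16)
    print(c,T.sum(),np.histogram(X[m][:,2],bins=np.arange(0,.15,.01))[0])
    for lo,hi in((.010,.022),(.03,.046),(.09,.114),(.114,.15)):
        P=X[m&(X[...,2]>lo)&(X[...,2]<hi)][:,:2]
        if len(P)>20: print(lo,len(P),P.mean(0),cv2.minAreaRect(P.astype(np.float32)))
    for d in robot.pinpoint("gauge_foot",c)[:2]: print(d,world(g,d["position"],.016))
    for d in robot.spot_in("height_gauge",c)[:2]: print(d)
```

```text
17.325 [ 0.4618 -0.2165  0.2198] [3.1401 0.0014 1.3757]
2
(999, 'tilt', array([-0.0043,  0.0045]), 'z', np.float64(0.024213201091824343), ((0.48827508091926575, -0.0889001190662384), 0.017826193943619728))
{'position': [279.8, 48.8], 'conf': 0.77} [ 0.489  -0.0938  0.024 ]
wrist 381 [5069 2816  102  546   19    0  105  145  133  155  267   40    0    0]
0.01 2845 [ 0.5422 -0.2925] ((0.5213972330093384, -0.30949530005455017), (0.12256763875484467, 0.11119232326745987), 13.615752220153809)
0.03 563 [ 0.5343 -0.2734] ((0.5097224116325378, -0.2796424627304077), (0.0793423131108284, 0.04092427343130112), 0.009063675999641418)
0.09 462 [ 0.5352 -0.2793] ((0.5339804887771606, -0.28706347942352295), (0.03489501774311066, 0.01738186739385128), 64.59353637695312)
{'position': [364.2, 239.0], 'conf': 0.83} [ 0.5444 -0.295   0.016 ]
{'rect': [342.4, 211.2, 397.5, 281.7], 'conf': 0.77}
top 0 [296  50   3   0   0   0   0   0   0   0   0   0   0   0]
0.01 53 [ 0.5518 -0.2533] ((0.5509035587310791, -0.25561007857322693), (0.02035970240831375, 0.020359013229608536), 23.156299591064453)
scene 119 [545 313  32  86  34   5  32  37  36  36  50  40   9   0]
0.01 321 [ 0.5396 -0.2911] ((0.5231581330299377, -0.311894029378891), (0.10997745394706726, 0.10973954945802689), 21.298660278320312)
0.03 108 [ 0.5344 -0.2815] ((0.523410975933075, -0.27849727869033813), (0.051017969846725464, 0.10417699813842773), 49.23334503173828)
0.09 121 [ 0.537  -0.2861] ((0.5404563546180725, -0.29282209277153015), (0.021592196077108383, 0.03946373984217644), 17.837799072265625)
{'position': [334.4, 161.7], 'conf': 0.84} [ 0.548  -0.3036  0.016 ]
{'rect': [326.8, 126.3, 338.7, 168.7], 'conf': 0.62}
{'rect': [255.1, 193.8, 337.1, 248.3], 'conf': 0.48}
```

View pics/w8.png

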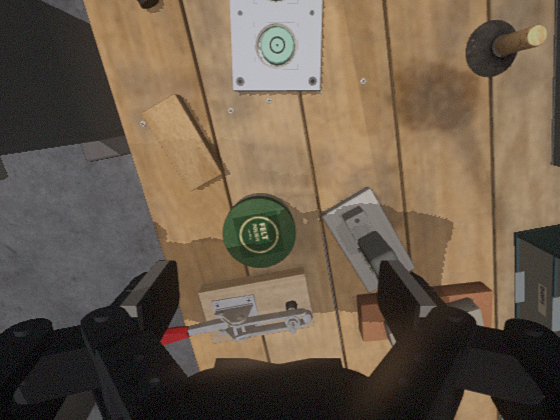

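The witness is in pocket_2 at (277,45), ring up. The gauge is at (370,245), next to a brick block at (420,310). I'll move back for an unobstructed gauge view with the tool turned to match it.

Request:
apply_moves:
  targets:
    - {"translation":[-0.1,0.007,-0.04],"dr":[0,0,0]}
    - {"translation":[-0.1,0.007,-0.04],"dr":[0,0,0]}
    - {"translation":[0,0,0],"dr":[0,0,0.055]}
    - {"translation":[0,0,0],"dr":[0,0,0.055]}
    - {"translation":[0,0,0],"dr":[0,0,0.055]}

```text
time_s: 18.5
tool_pos: [0.4506, -0.3121, 0.2587]
tool_rot: [-3.141, -0.0, 0.857]
contact_force: [0.2, -0.2, 0.3]
opening: 0.0854
grasp_force: 0.0
```

Request:
apply_moves:
  targets:
    - {"translation":[0,0,0],"dr":[0,0,0.055]}
    - {"translation":[0,0,0],"dr":[0,0,0.055]}
    - {"translation":[0,0,0],"dr":[0,0,0.053]}
    - {"translation":[0,0,0],"dr":[0,0,0]}
    - {"translation":[0,0,0],"dr":[0,0,0]}

```text
time_s: 19.12
tool_pos: [0.4507, -0.312, 0.2588]
tool_rot: [-3.141, 0.0, 0.355]
contact_force: [0.0, 0.5, -0.4]
opening: 0.0856
grasp_force: 0.0
```

Run:
```python
from h import *
s=robot.read_state(); print(s["time_s"],s["tool_pos"],s["tool_rot"])
f=robot.grab_frame("wrist"); save("w9.png",f["frame"])
np.save("w9.npy",{k:np.array(v) for k,v in f.items()},allow_pickle=True)
X=cloud(f)
for d in robot.masks_of("height_gauge","wrist")[:2]: 
    print(d["rect"],d["conf"]); Q=X[d["region"]]; print(np.histogram(Q[:,2],bins=np.arange(0,.15,.01))[0])
    for lo,hi in((.03,.045),(.095,.114),(.114,.15)):
        P=Q[(Q[:,2]>lo)&(Q[:,2]<hi)][:,:2]
        if len(P)>20: print(lo,len(P),P.mean(0),cv2.minAreaRect(P.astype(np.float32)))
for d in robot.pinpoint("gauge_foot","wrist")[:2]: print(d,world(f,d["position"],.016))
m=(abs(X[...,0]-.53)<.15)&(abs(X[...,1]+.29)<.13)
print("obstacles",[(round(z,3)) for z in X[m&(X[...,0]>.5)&(X[...,1]<-.34)][:,2][::400]])
for c in("scene","top"):
    g=robot.grab_frame(c); print(c,top_at(g,(.4966,-.035)),top_at(g,(.4856,-.0895)),top_at(g,(.508,.02)))
```

```text
19.125 [ 0.4507 -0.312   0.2588] [-3.1415  0.      0.3553]
[258.2, 72.6, 328.9, 104.1] 0.55
[  0  18   3 452  12   0   6  42   5  22 645 595 109   0]
0.03 464 [ 0.5397 -0.2878] ((0.5420145392417908, -0.29527178406715393), (0.02415197715163231, 0.06767043471336365), 19.373817443847656)
0.095 1246 [ 0.5422 -0.2947] ((0.5429840683937073, -0.29500308632850647), (0.023081589490175247, 0.039389099925756454), 19.1072998046875)
0.114 119 [ 0.5431 -0.2945] ((0.5435270071029663, -0.29460659623146057), (0.008337240666151047, 0.008674021810293198), 21.669336318969727)
{'position': [294.6, 91.5], 'conf': 0.66} [ 0.5437 -0.2977  0.016 ]
obstacles [np.float64(0.001), np.float64(0.001), np.float64(0.025), np.float64(-0.0), np.float64(0.026), np.float64(0.002), np.float64(-0.001), np.float64(0.043), np.float64(-0.0), np.float64(0.05), np.float64(0.0), np.float64(0.05), np.float64(0.001), np.float64(0.052), np.float64(-0.001), np.float64(0.051), np.float64(0.026), np.float64(0.017), np.float64(0.024), np.float64(0.018), np.float64(0.027), np.float64(0.017), np.float64(0.026), np.float64(0.049), np.flo
[... 357 characters left out ...]
), 'z', np.float64(0.024616581469354692), ((0.4853702783584595, -0.08849712461233139), 0.01646190509200096)) (126, 'tilt', array([ 0.025 , -0.0459]), 'z', np.float64(0.024452064683296554), ((0.5052557587623596, 0.020716093480587006), 0.01664978265762329))
top (133, 'tilt', array([-0.004 , -0.0168]), 'z', np.float64(0.0243830843174696), ((0.4961380362510681, -0.03518754988908768), 0.019613798707723618)) (129, 'tilt', array([-0.0588,  0.0109]), 'z', np.float64(0.024160384108945315), ((0.4853155314922333, -0.08934643119573593), 0.019881322979927063)) (130, 'tilt', array([-0.0362,  0.028 ]), 'z', np.float64(0.024308791297767682), ((0.509969174861908, 0.019081566482782364), 0.019105035811662674))
```

View pics/w9.png

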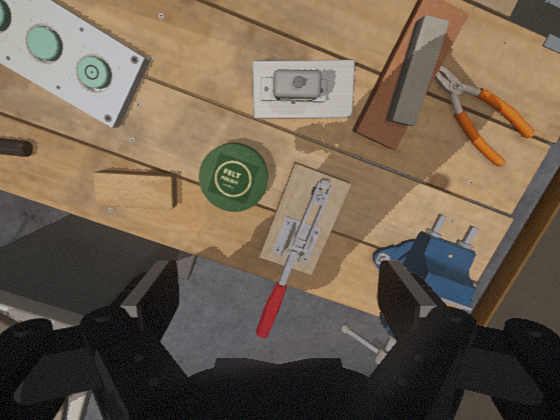

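All three blanks read 24.4 mm, so all are seated. The gauge is at (297,85) with its axis at (0.543, -0.295) and yaw about 19°. I'll descend on its head.

Request:
apply_moves:
  targets:
    - {"translation":[0.0925,0.016,0],"dr":[0,0,0.006]}
    - {"translation":[0.092,0.016,0.04],"dr":[0,0,0]}
    - {"translation":[0,0,0.11],"dr":[0,0,0]}
    - {"translation":[0,0,0.11],"dr":[0,0,0]}
    - {"translation":[0,0,0.08],"dr":[0,0,0]}

```text
time_s: 20.0
tool_pos: [0.5422, -0.2959, 0.0864]
tool_rot: [-3.14, 0.001, 0.333]
contact_force: [1.0, 0.1, -0.0]
opening: 0.0852
grasp_force: 0.0
```

Request:
apply_moves:
  targets:
    - {"translation":[0,0,0.03],"dr":[0,0,0]}
    - {"translation":[0,0,0.008],"dr":[0,0,0]}
    - {"translation":[0,0,0],"dr":[0,0,0]}
    - {"translation":[0,0,0],"dr":[0,0,0]}
    - {"translation":[0,0,0],"dr":[0,0,0]}
  gripper: 0.3

```text
time_s: 20.62
tool_pos: [0.5434, -0.2966, 0.0708]
tool_rot: [3.141, -0.001, 0.332]
contact_force: [1.0, -0.8, -0.8]
opening: 0.0597
grasp_force: 0.0
```

Run:
```python
from h import *
s=robot.read_state(); print(s["time_s"],s["tool_pos"],s["tool_rot"],s["contact_force"])
f=robot.grab_frame("wrist"); save("w10.png",f["frame"])
X=cloud(f); m=(abs(X[...,0]-.543)<.05)&(abs(X[...,1]+.295)<.05)&(X[...,2]>.1)&(X[...,2]<.114)
R=Ro.from_euler("xyz",s["tool_rot"]).as_matrix()
P=(X[m]-s["tool_pos"])@R; print(len(P),P.min(0),P.max(0),cv2.minAreaRect(P[:,:2].astype(np.float32)))
```

```text
20.625 [ 0.5434 -0.2966  0.0708] [ 3.1405 -0.001   0.3321] [ 1.0142 -0.8467 -0.7675]
8422 [-0.0112 -0.0434 -0.0432] [ 0.0129  0.0439 -0.0292] ((0.0010638982057571411, 0.0003255195915699005), (0.08724433928728104, 0.02378496713936329), 89.37472534179688)
```

View pics/w10.png

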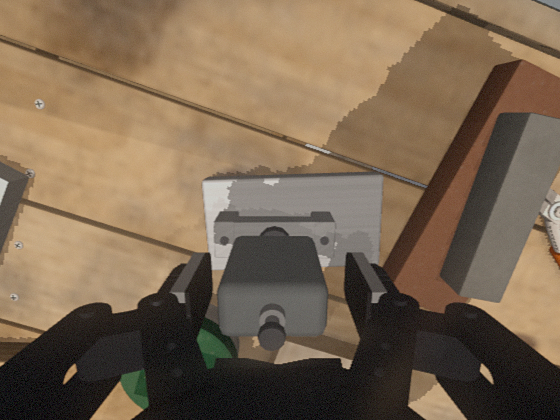

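The head at (272,285) lies squarely between the pads. I'll close and lift.

Request:
apply_moves:
  targets:
    - {"translation":[0,0,0],"dr":[0,0,0]}
    - {"translation":[0,0,0],"dr":[0,0,0]}
    - {"translation":[0,0,0],"dr":[0,0,0]}
    - {"translation":[0,0,0],"dr":[0,0,0]}
    - {"translation":[0,0,0],"dr":[0,0,0]}
  gripper: 1

```text
time_s: 21.3
tool_pos: [0.5431, -0.2963, 0.0701]
tool_rot: [3.141, -0.0, 0.332]
contact_force: [-1.1, 0.3, 5.8]
opening: 0.0393
grasp_force: 59.6
```

Request:
apply_moves:
  targets:
    - {"translation":[0,0,-0.01],"dr":[0,0,0]}
    - {"translation":[0,0,-0.05],"dr":[0,0,0]}
    - {"translation":[0,0,-0.08],"dr":[0,0,0]}
    - {"translation":[0,0,0],"dr":[0,0,0]}
    - {"translation":[0,0,0],"dr":[0,0,0]}

```text
time_s: 21.92
tool_pos: [0.5424, -0.2962, 0.1392]
tool_rot: [-3.141, 0.001, 0.332]
contact_force: [-1.0, -0.2, -4.1]
opening: 0.0395
grasp_force: 61.3
```

Run:
```python
from h import *
s=robot.read_state(); print(s["time_s"],s["tool_pos"],s["tool_rot"],s["contact_force"],s["wrist_torque"])
f=robot.grab_frame("wrist"); save("w11.png",f["frame"])
X=cloud(f).reshape(-1,3)
R=Ro.from_euler("xyz",s["tool_rot"]).as_matrix()
P=(X-s["tool_pos"])@R
P=P[(abs(P[:,0])<.05)&(abs(P[:,1])<.05)]
print(np.histogram(P[:,2],bins=np.arange(-.08,.08,.005)))
for lo,hi in((-.055,-.030),(.025,.038)):
    q=P[(P[:,2]>lo)&(P[:,2]<hi)]
    if len(q)>30: print(lo,len(q),cv2.minAreaRect(q[:,:2].astype(np.float32)),np.linalg.lstsq(np.c_[q[:,:2],np.ones(len(q))],q[:,2],rcond=None)[0])
# left/right symmetric head extents excluding pads
q=P[(P[:,2]>-.046)&(P[:,2]<-.036)&(abs(P[:,1])<.0195)]; print("head top",len(q),q.min(0),q.max(0))
# ring location in scene/top
for c in("top","scene"):
    g=robot.grab_frame(c)
    for d in robot.pinpoint("witness_mark",c)[:2]: print(c,d,world(g,d["position"],.024))
```

```text
21.925 [ 0.5424 -0.2962  0.1392] [-3.1411  0.0006  0.3321] [-1.0097 -0.1771 -4.1495] [ 0.0544 -0.0157  0.0129]
(array([5604, 4075, 2673, 2106, 6090, 2328, 1667, 3577, 3570, 1018,  977,
        897,  798,  715,  547,  346,  322,  270,    5,    0,  106,  110,
       2226,  313,  225,   95,   47,    0,    0,    0,    0]), array([-0.08 , -0.075, -0.07 , -0.065, -0.06 , -0.055, -0.05 , -0.045,
       -0.04 , -0.035, -0.03 , -0.025, -0.02 , -0.015, -0.01 , -0.005,
        0.   ,  0.005,  0.01 ,  0.015,  0.02 ,  0.025,  0.03 ,  0.035,
        0.04 ,  0.045,  0.05 ,  0.055,  0.06 ,  0.065,  0.07 ,  0.075]))
-0.055 12160 ((0.0013186819851398468, -3.93986701965332e-05), (0.027234314009547234, 0.09997286647558212), 0.15726754069328308) [-0.1504  0.0044 -0.0418]
0.025 2524 ((0.0030830055475234985, -0.00040373578667640686), (0.06828959286212921, 0.018676305189728737), 89.79602813720703) [0.1353 0.0086 0.031 ]
head top 5581 [-0.0105 -0.0195 -0.0458] [ 0.0129  0.0195 -0.036 ]
top {'position': [293.5, 211.4], 'conf': 0.61} [ 0.4885 -0.0794  0.024 ]
scene {'position': [312.6, 207.7], 'conf': 0.59} [ 0.4752 -0.0765  0.024 ]
scene {'position': [309.8, 200.9], 'conf': 0.54} [ 0.4951 -0.0956  0.024 ]
```

Gauge held, sole 54 mm below the TCP. I'll carry it over the witness and turn it across the plate.

Request:
apply_moves:
  targets:
    - {"translation":[0.0067,-0.08,0],"dr":[0,0,0]}
    - {"translation":[0.0067,-0.11,0],"dr":[0,0,0]}
    - {"translation":[0.0067,-0.11,0],"dr":[0,0,0]}
    - {"translation":[0.0067,-0.1,0],"dr":[0,0,0]}
    - {"translation":[0,-0.0256,0],"dr":[0,0,0]}

```text
time_s: 22.8
tool_pos: [0.4854, -0.0878, 0.1397]
tool_rot: [-3.141, 0.0, 0.336]
contact_force: [1.7, -0.8, -3.0]
opening: 0.0393
grasp_force: 61.8
```

Request:
apply_moves:
  targets:
    - {"translation":[0,0,0],"dr":[0,0,-0.0556]}
    - {"translation":[0,0,0],"dr":[0,0,-0.0556]}
    - {"translation":[0,0,0],"dr":[0,0,-0.0556]}
    - {"translation":[0,0,0],"dr":[0,0,-0.0556]}
    - {"translation":[0,0,0],"dr":[0,0,-0.0556]}

```text
time_s: 23.42
tool_pos: [0.4862, -0.0914, 0.1395]
tool_rot: [-3.141, -0.0, 1.211]
contact_force: [0.7, 0.6, -2.5]
opening: 0.0393
grasp_force: 61.9
```

Request:
apply_moves:
  targets:
    - {"translation":[0,0,0],"dr":[0,0,-0.0556]}
    - {"translation":[0,0,0.05],"dr":[0,0,0]}
    - {"translation":[0,0,0.03],"dr":[0,0,0]}
    - {"translation":[0,0,0],"dr":[0,0,0]}
    - {"translation":[0,0,0],"dr":[0,0,0]}

```text
time_s: 24.05
tool_pos: [0.4865, -0.0907, 0.1002]
tool_rot: [3.141, -0.0, 1.38]
contact_force: [-0.4, 0.5, -3.1]
opening: 0.0391
grasp_force: 61.6
```

Run:
```python
from h import *
s=robot.read_state(); print(s["time_s"],s["tool_pos"],s["tool_rot"],s["contact_force"])
f=robot.grab_frame("wrist"); save("w12.png",f["frame"])
print(top_at(f,(.4968,-.035)))
X=cloud(f).reshape(-1,3)
R=Ro.from_euler("xyz",s["tool_rot"]).as_matrix()
P=(X-s["tool_pos"])@R
q=P[(abs(P[:,0])<.05)&(abs(P[:,1])<.05)&(P[:,2]>.0285)&(P[:,2]<.0355)]
print(len(q),cv2.minAreaRect(q[:,:2].astype(np.float32)),np.linalg.lstsq(np.c_[q[:,:2],np.ones(len(q))],q[:,2],rcond=None)[0])
g=robot.grab_frame("scene"); save("s12.png",cv2.resize(g["frame"][120:270,220:420],(800,600),interpolation=cv2.INTER_CUBIC))
```

```text
24.05 [ 0.4865 -0.0907  0.1002] [ 3.1413 -0.0001  1.3802] [-0.357   0.4675 -3.0545]
(1914, 'tilt', array([-0.0036, -0.0016]), 'z', np.float64(0.024290638045543995), ((0.4985707998275757, -0.036218948662281036), 0.01753838360309601))
2318 ((0.0025770235806703568, -0.00039992108941078186), (0.06802475452423096, 0.018911970779299736), 89.14575958251953) [0.0716 0.009  0.0313]
```

View pics/w12.png

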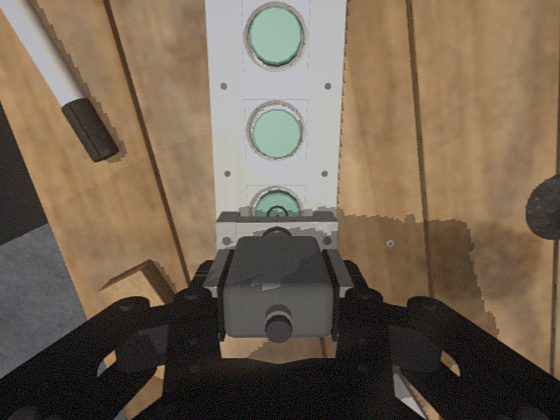

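The bridge lies across the plate above the witness (ring edge visible at (277,210)), with the neighbour at (275,130) clear. Lowering.

Request:
apply_moves:
  targets:
    - {"translation":[0,0,0.02],"dr":[0,0,0]}
    - {"translation":[0,0,0.02],"dr":[0,0,0]}
    - {"translation":[0,0,0.008],"dr":[0,0,0]}
    - {"translation":[0,0,0],"dr":[0,0,0]}
    - {"translation":[0,0,0],"dr":[0,0,0]}

```text
time_s: 24.78
tool_pos: [0.4862, -0.0907, 0.0759]
tool_rot: [-3.142, -0.0, 1.38]
contact_force: [-0.3, -0.0, -1.8]
opening: 0.0393
grasp_force: 61.9
```

Run:
```python
from h import *
s=robot.read_state(); print(s["time_s"],s["tool_pos"],s["contact_force"],s["wrist_torque"])
f=robot.grab_frame("scene"); save("s13.png",cv2.resize(f["frame"][130:250,240:400],(800,600),interpolation=cv2.INTER_CUBIC))
```

```text
24.775 [ 0.4862 -0.0907  0.0759] [-0.2539 -0.0496 -1.8481] [ 0.009   0.1456 -0.0313]
```

View pics/s13.png

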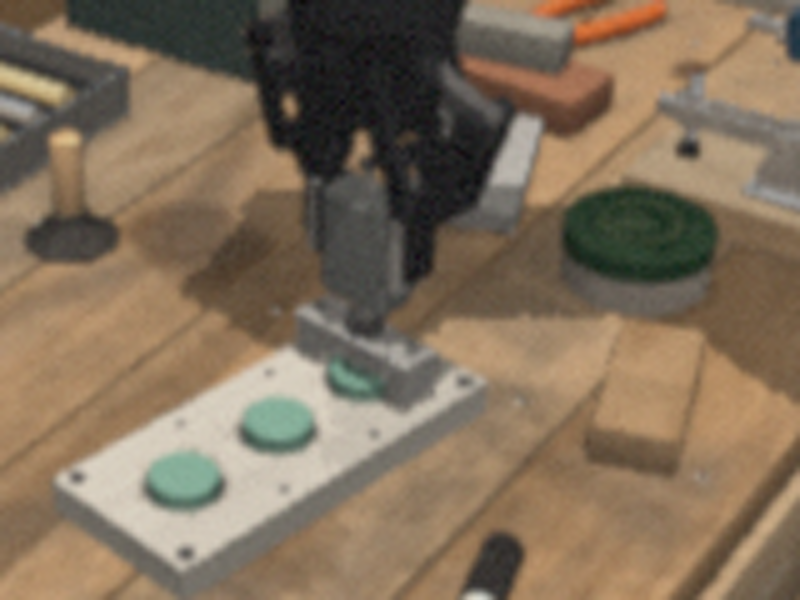

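The picture shows the gauge bridging the rear blank, with both feet just above the plate at about (315,335) and (405,390). Lowering gently to contact.

Request:
apply_moves:
  targets:
    - {"translation":[0,0,0.003],"dr":[0,0,0]}
    - {"translation":[0,0,0.003],"dr":[0,0,0]}
    - {"translation":[0,0,0.0015],"dr":[0,0,0]}
    - {"translation":[0,0,0],"dr":[0,0,0]}
    - {"translation":[0,0,0],"dr":[0,0,0]}

```text
time_s: 25.45
tool_pos: [0.4863, -0.0908, 0.0721]
tool_rot: [3.141, -0.0, 1.38]
contact_force: [-0.7, 0.4, 0.7]
opening: 0.0393
grasp_force: 61.9
```

Request:
apply_moves:
  targets:
    - {"translation":[0,0,0.001],"dr":[0,0,0]}
    - {"translation":[0,0,0.0005],"dr":[0,0,0]}
    - {"translation":[0,0,0],"dr":[0,0,0]}
    - {"translation":[0,0,0],"dr":[0,0,0]}
    - {"translation":[0,0,0],"dr":[0,0,0]}

```text
time_s: 26.08
tool_pos: [0.4862, -0.0907, 0.072]
tool_rot: [3.141, 0.0, 1.38]
contact_force: [-6.7, 1.2, 18.5]
opening: 0.0393
grasp_force: 64.3
```

Request:
apply_moves:
  targets:
    - {"translation":[0,0,-0.0007],"dr":[0,0,0]}
    - {"translation":[0,0,0],"dr":[0,0,0]}
    - {"translation":[0,0,0],"dr":[0,0,0]}
    - {"translation":[0,0,0],"dr":[0,0,0]}
    - {"translation":[0,0,0],"dr":[0,0,0]}

```text
time_s: 26.7
tool_pos: [0.4863, -0.0907, 0.0721]
tool_rot: [3.141, 0.0, 1.38]
contact_force: [-4.7, 0.4, 9.9]
opening: 0.0393
grasp_force: 63.1
```

Run:
```python
from h import *
f=robot.grab_frame("wrist"); save("w14.png",f["frame"])
for i in range(3):
    robot.grab_frame("top"); s=robot.read_state(); print(s["time_s"],s["tool_pos"],s["tool_rot"],s["contact_force"],s["wrist_torque"])
P=(cloud(f).reshape(-1,3)-s["tool_pos"])@Ro.from_euler("xyz",s["tool_rot"]).as_matrix()
q=P[(abs(P[:,0])<.05)&(abs(P[:,1])<.05)&(P[:,2]>.0285)&(P[:,2]<.0355)]
print(cv2.minAreaRect(q[:,:2].astype(np.float32)))
print(top_at(f,(.4968,-.035)),top_at(f,(.508,.02)))
# front rim of the witness, in the tool frame (disc radius 16)
hsv=cv2.cvtColor(f["frame"],cv2.COLOR_RGB2HSV); g=((hsv[...,0]>50)&(hsv[...,0]<95)&(hsv[...,1]>45)).reshape(-1)
w=P[g&(abs(P[:,0])<.03)&(abs(P[:,1])<.03)&(abs(P[:,2]-.048)<.004)]
if len(w)>20:
    print(len(w),w.min(0),w.max(0))
```

```text
26.8 [ 0.4863 -0.0907  0.072 ] [3.1414 0.0001 1.3803] [-4.2254  0.6578  9.3293] [ 0.1377  0.8618 -0.0324]
26.85 [ 0.4863 -0.0907  0.0721] [3.1414 0.0002 1.3803] [-4.233   0.4895 10.3241] [0.1101 0.8547 0.0178]
26.9 [ 0.4863 -0.0907  0.0721] [3.1414 0.0002 1.3803] [-4.1951  0.5686 10.0758] [0.0457 0.8224 0.0055]
((0.0027036145329475403, -0.000395260751247406), (0.06834975630044937, 0.019039560109376907), 88.51903533935547)
(2500, 'tilt', array([-0.0011, -0.0009]), 'z', np.float64(0.02429562003646378), ((0.49666622281074524, -0.0375315397977829), 0.01746397465467453)) (2929, 'tilt', array([0.0005, 0.0137]), 'z', np.float64(0.024213486124772622), ((0.5085632801055908, 0.020379388704895973), 0.017482131719589233))
369 [ 0.0094 -0.0131  0.0459] [0.0174 0.0135 0.0519]
```

Request:
apply_moves:
  targets:
    - {"translation":[0,-0.0003,0],"dr":[0,0,0]}
    - {"translation":[0,0,0],"dr":[0,0,0]}
    - {"translation":[0,0,0],"dr":[0,0,0]}
    - {"translation":[0,0,0],"dr":[0,0,0]}
    - {"translation":[0,0,0],"dr":[0,0,0]}

```text
time_s: 27.52
tool_pos: [0.4862, -0.0907, 0.0721]
tool_rot: [3.141, 0.0, 1.38]
contact_force: [-3.8, 1.1, 9.0]
opening: 0.0393
grasp_force: 63.1
```

The press is steady at about 9–10 N, and the plunger is centred on the witness within about 1 mm. Handing in.

```bash
python3 -c "
from bench import robot
print(robot.read_state()['contact_force'], robot.close_job())"
```

```text
the job is handed in; nothing more can be done
[-3.82278964  1.09684469  9.00303229] None
```

Handed in at 27.5 s: the witness blank is in pocket_2 with its ring up and the plain blank is in pocket_1, both fully seated; the gauge is held upright across the plate over the witness, plunger within about 1 mm of the blank's centre, pressed down with about 9 N (plus about 4 N sideways).

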